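# Slide the die-cast case down the inspection lane

## Task

Push the big die-cast metal case across the grey plate into the lane between the two guide rails and on down the lane, until its leading end rests against the stop bar and it stands straight in the middle of the lane. The rails carry delicate contact strips: neither the case nor the robot may touch either rail. Only slide the case, never lift or tip it, and leave everything else on the bench where it is.

Things in the scene. Friction and masses are not known exactly. Their poses are not given: they have to be found in the camera images.
- case_center (a point): Centre of the case to push: a closed plain aluminium box, the biggest box here, 110 mm long (its own x), 90 mm wide (its own y), 45 mm tall. The point is half-way up, 22.5 mm above its underside. The case stands on the plate before the lane's mouth, length roughly along the lane, up to 35 mm to one side of the lane's middle line and up to 0.2 rad askew.
- case: The same case; origin at the centre of its underside. Loose, 0.3 to 0.5 kg: it slides under a push of a few newtons and stops when the push stops. Pushed on a side or end by two spread fingertips, or one wide flat face, it turns until that side lies flat against them; pushed at one point off its middle it swings round.
- fixture: Flat grey plate 420 x 290 mm, 6 mm thick, fixed to the bench. Origin: centre of its underside. Its own x runs down the lane from the open mouth to the stop, y to the left of that; the lane's middle line is y = 0, the plate's top z = 6 mm. The lane runs across in front of the robot, mouth to the robot's right, stop to its left.
- rail_left: The guide rail nearer the robot: fixed, aluminium, copper strip on top, 210 x 10 mm, standing 15 mm above the plate (30 mm lower than the case's top), at y = +55 to +65 mm, x = -20 to +190 mm in the plate's frame. Origin: centre of its underside, on the plate's top. The lane between the rails is 110 mm wide: a centred case has 10 mm of air on each side.
- rail_right: The same rail on the lane's other side, farther from the robot (y = -55 to -65 mm in the plate's frame).
- stop: Fixed dark steel bar across the far end of the lane, 130 mm wide, 14 mm thick, 22 mm high above the plate. Origin: the middle of the face that looks down the lane to the mouth, at the plate's top (x = 190 mm, y = 0 in the plate's frame). A case that rests against it has its centre 55 mm before this face.
- lane_mouth (a point): Middle of the lane's open mouth, on the plate's top, level with the ends of the rails (x = -20 mm in the plate's frame).
- flux_tin: Bystander: small closed steel tin, 42 mm across, 34 mm tall, standing on the plate beyond the right rail. Origin: centre of its underside.
- small_case: Bystander: little aluminium box 46 x 32 x 26 mm on the plate on the robot's side of the left rail; not the one to push. Origin: centre of its underside.
- solder_reel: Bystander: black reel, 56 mm across, 40 mm tall, on the bench to the robot's right. Origin: centre of its underside.
- screwdriver: Bystander: screwdriver 170 mm long lying on the bench to the robot's right.
- circuit_board: Bystander: green circuit board 100 x 140 mm lying on the bench to the robot's left. Origin: centre of its underside.
- cleaner_jar: Bystander: amber glass jar 56 mm across, 75 mm tall, on the bench to the robot's left. Origin: centre of its underside.
- brush: Bystander: brush 160 mm long lying on the bench to the robot's right, near it.
Not all that is in view belongs to the job. Leave any green or orange look-alike of the case alone.

How it is judged:
At the end, for the whole second after the job is handed in: The case lies flat on the plate inside the lane, its leading end within 4 mm of the stop, its centre within 10 mm of the lane's middle line, square to the lane within 0.1 rad, and at rest (x of case_center in the frame of stop above -0.059 m and y of case_center in the frame of fixture between -0.01 and 0.01 m and z of case_center in the frame of fixture below 0.0325 m and angle between case_center's own z axis and vertical below 0.05 rad and angle between the x axis of case_center and the x axis of fixture, either way round below 0.1 rad and linear speed of case below 0.01 m/s); the robot touches nothing.
It fails at once if the left rail is touched, by the case, the robot or anything else (contact force between rail_left and anything else above 0.1 N).
It fails at once if the right rail is touched, by the case, the robot or anything else (contact force between rail_right and anything else above 0.1 N).
It fails at once if the case is lifted more than 8 mm off the plate (z of case_center in the frame of fixture above 0.0365 m).
It fails at once if the case is tipped by more than 0.15 rad (angle between case_center's own z axis and vertical above 0.15 rad).
It fails at once if any bystander is moved more than 10 mm (distance of any of flux_tin, small_case, solder_reel, screwdriver, circuit_board, cleaner_jar, brush from where it was at the start of the episode above 0.01 m).
It also fails if it takes over 67 s, if anything falls off the work surface, if the arm or the gripper's body presses on something with over 40 N, if the wrist force passes 120 N, or if a joint passes its speed limit or range.

## Robot

A 7-joint arm with a two-finger parallel gripper is mounted at the origin on the work surface. World frame = base frame: x ahead of the robot, y to its left, z up, the work surface at z = 0. Lengths are in m, angles in rad, forces in N, time in s.
With the tool pointing down it reaches from about 0.4 to 0.85 m from the base axis. Payload 4.4 kg.
Tool frame: the origin (TCP) lies between the finger pads; the fingertips stand manip.tips_ahead ahead of it and the grasp point (between the pads) lies 6 mm ahead of it (manip.tips_ahead is the distance from the TCP to the fingertips, in m); z points along the fingers, x is the direction in which the jaws open and shut, and the axes are right-handed (so a half turn about z gives the same grasp; the last joint's range is limited). The gripper opens to 94 mm and grips with 3 to 60 N. Pads are 16 mm wide; open, the fingers measure 119 mm over their backs; the gripper's body (75 mm by 177 mm) begins 78 mm behind the grasp point.
Start: joints at [1.115, 0.628, 0.038, 1.517, -0.027, 0.996, -0.02], TCP at [0.247, -0.601, 0.23] pointing down, gripper open.
Joint ranges: [-3.06, 3.06], [-0.37, 2.12], [-1.25, 1.32], [0.18, 2.47], [-1.1, 4.24], [0.23, 1.98], [-2.94, 2.94]. Speed limits (rad/s): [2.57, 2.57, 3.14, 3.14, 3.14, 3.14, 3.14].

## Interface

Orientations are given as a unit quaternion [w, x, y, z].
In Python, from workcell import manip gives the robot as it stands.
- The arm moves only by the tool send_rows, never from a script. Its argument "steps" is text: rows parted by semicolons, each of 5 numbers parted by spaces: the shift along the tool's x, y, z in m, then the turn about the tool's z in degrees, then the closure, from 0 (fully open) to 1 (shut). A call has 1 to 20 rows; each row shifts and turns the pose as measured when the row begins, along the tool's axes as they then stand; what a row does not reach is not made up. A row lasts 1/8 s, in which the tool goes at most 62.5 mm and 10.7 degrees, less where a joint would pass 70% of its speed; a pose out of reach is approached as far as the arm can. A call with a gripper value outside its range is refused whole. The fingers move at their own pace and stop on an object; "grip_force" is the grip in N (left out, the last holds). Time passes only in rows, so rows that do not move let the fingers close. It gives the time, the measured TCP pose, the force and the opening at its end, in the units of the state.
- manip.state(): the state, without advancing time (a new reading comes with each control period).
- manip.grab_frame(name): name is "scene" or "top" or "wrist"; returns (picture, depth): 480x640x3 uint8, blue, green, red; 480x640 float32, m along the optical axis (not along the pixel's ray), 0 where there is no reading.
- manip.camera_params(name): a dict with "intrinsics" (3x3 intrinsics, pixels), "D" ([k1, k2, p1, p2, k3] as OpenCV has them; the pictures are not rectified), "R" (3x3) and "t" (3): a world point X has camera coordinates R X + t. Camera axes: x right, y down, z forward; pixel columns grow to the right and rows downward; lengths in m; the calibration is good to about 2 mm. A picture is of the moment at which its call begins: read the wrist's pose just before it. camera_params takes no time and is no camera call; for the wrist camera it gives the pose at the moment of the call.
- manip.sign_off(): hands the job in, once; it reports no verdict.
The state is a dict: "t": time; "joints": joint angles; "qd": joint speeds; "effort": joint torques, N m; "position": TCP position; "eef_rot": TCP orientation; "contact_force": force on the tool from outside, world axes, zero at the start; "ft_torque": the same for the moment, N m; "grip_width": opening from 0.0 (shut) to 1.0 (fully open).
Only numpy, scipy, OpenCV 4.12 (cv2) and the standard library are available. Lean on these libraries where they do the work, as an engineer would, in place of code of your own. Each camera call takes 0.05 s, during which the arm holds its last target.

## Working session

There is one attempt and no reset: what is moved stays moved. The work goes in short steps, Python scripts to look and compute and a tool call to move; the robot and the scene stay as the last step left them, time stands still between calls to the robot, and variables do not carry over. Pictures are saved under pics/ and viewed, and the job is handed in when it is done.

Besides the shell and the picture viewer there is one more tool, called after "Call:" by a JSON object that holds its "method" and its "body". send_rows: Moves the arm, as the interface text tells. Its arguments: {"type":"object","properties":{"steps":{"type":"string"},"grip_force":{"type":"number"}},"required":["steps"]}

```bash
mkdir -p pics; ls
python3 - <<'E'
from workcell import manip
import cv2
print(manip.state(), manip.tips_ahead)
for n in ["scene","top"]:
    p,d=manip.grab_frame(n); cv2.imwrite(f"pics/{n}0.png",p); import numpy as np; np.save(f"/tmp/{n}0.npy",d)
    print(n,manip.camera_params(n))
E
```

```text
pics
{'t': 0.0, 'joints': array([ 1.11518321,  0.62931934,  0.0384382 ,  1.5183675 , -0.02700602,
        0.99630504, -0.01995172]), 'qd': array([-4.12858711e-05,  3.52046102e-04, -2.07073183e-05, -2.01218851e-03,
       -1.55277593e-03, -1.65039569e-04, -2.24956937e-04]), 'effort': array([-1.31656002e-04, -5.49731505e+01,  1.14332054e+00, -1.86638206e+01,
       -5.22614352e-02,  2.37662578e-02,  1.83706502e-04]), 'position': array([ 0.24680267, -0.60064522,  0.22957154]), 'eef_rot': array([-5.17011121e-04,  8.30680078e-01, -5.56749246e-01, -7.85902618e-04]), 'contact_force': array([-0.030305  , -0.08574082,  0.59100986]), 'ft_torque': array([-0.01554906, -0.04691226, -0.02519446]), 'grip_width': 1.000448259162505} 0.025
scene {'intrinsics': array([[441.20791106,   0.        , 321.28465624],
       [  0.        , 441.20791106, 242.20527284],
       [  0.        ,   0.        ,   1.        ]]), 'D': array([-0.07767172,  0.        ,  0.        ,  0.        ,  0.        ]), 'R': array([[ 0.02432638,  0.99967362, -0.00780205],
       [ 0.81079127, -0.02429442, -0.584831  ],
       [-0.58482967,  0.00790099, -0.81111765]]), 't': array([ 0.06464137, -0.35184225,  1.48006472])}
top {'intrinsics': array([[490.23971231,   0.        , 327.08912573],
       [  0.        , 490.23971231, 238.66440374],
       [  0.        ,   0.        ,   1.        ]]), 'D': array([0.0102222, 0.       , 0.       , 0.       , 0.       ]), 'R': array([[ 0.02886809, -0.99948067, -0.01431866],
       [-0.99832328, -0.02810974, -0.05060102],
       [ 0.05017225,  0.0157554 , -0.9986163 ]]), 't': array([-0.09602462,  0.47722371,  1.2089755 ])}
```

View pics/scene0.png

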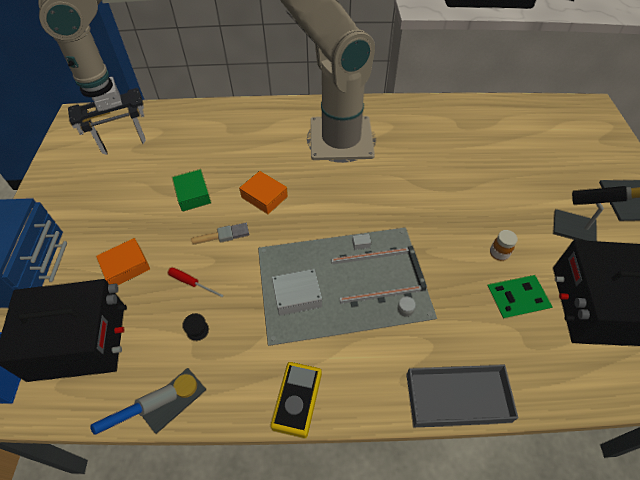

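View pics/top0.png

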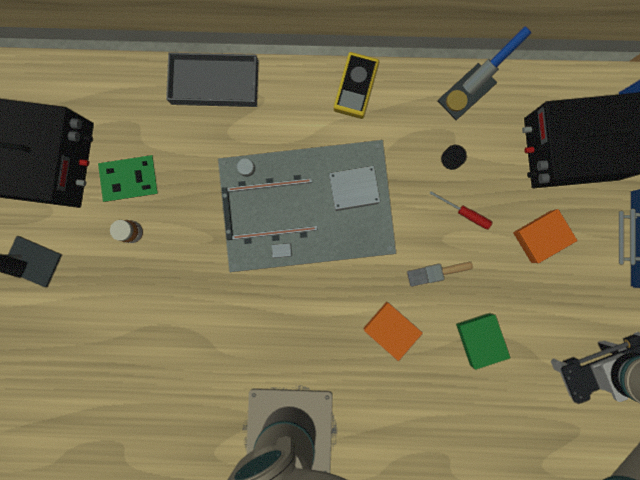

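The top view shows the plate with corners at about (219,158), (383,141), (396,253) and (230,271). The case is at (355,187), beyond the lane mouth and offset toward the far rail. The rails run at rows ~185 and ~233, and the stop is at column ~228. Next I'll zoom in.

```bash
cat > h.py <<'E'
import numpy as np, cv2
from workcell import manip
def cast(n,px,z,c=None):
    c=c or manip.camera_params(n)
    px=np.array(px,float).reshape(-1,1,2)
    u=cv2.undistortPoints(px,c["intrinsics"],c["D"]).reshape(-1,2)
    R=c["R"];t=c["t"]; C=-R.T@t
    d=np.c_[u,np.ones(len(u))]@R
    s=(z-C[2])/d[:,2]
    return C+d*s[:,None]
E
python3 - <<'E'
import cv2
p=cv2.imread("pics/top0.png"); q=p[130:280,210:400]
cv2.imwrite("pics/topz.png",cv2.resize(q,None,fx=4,fy=4,interpolation=cv2.INTER_CUBIC))
p=cv2.imread("pics/scene0.png"); q=p[220:350,250:445]
cv2.imwrite("pics/scz.png",cv2.resize(q,None,fx=4,fy=4,interpolation=cv2.INTER_CUBIC))
E
```

```text
(no output)
```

View pics/topz.png

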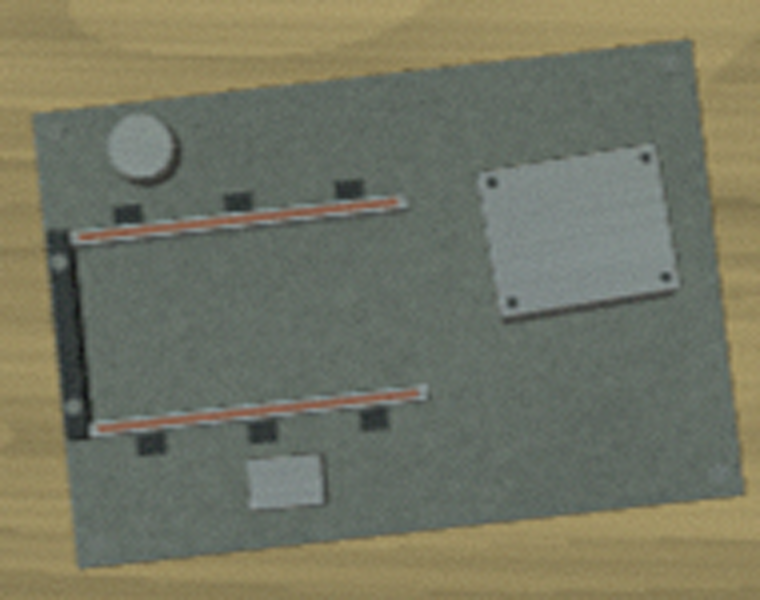

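View pics/scz.png

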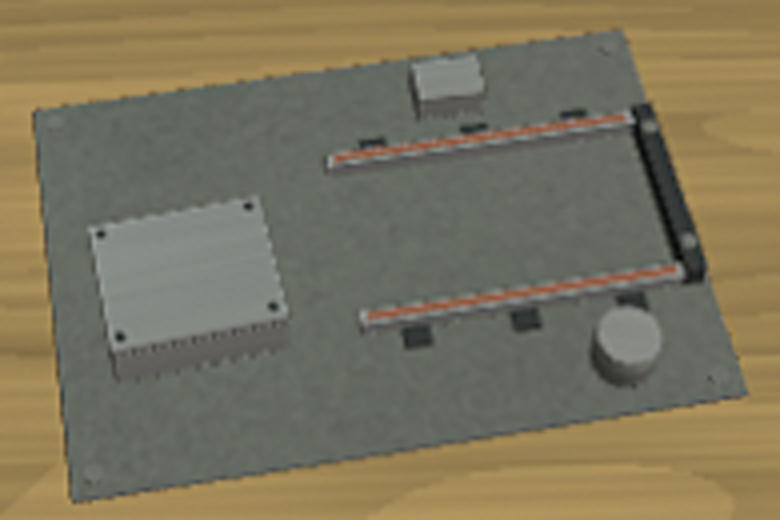

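```bash
cat > meas.py <<'E'
from h import *
def rigid(src,dst):
    s=np.array(src);d=np.array(dst)[:,:2]
    a=s-s.mean(0);b=d-d.mean(0)
    th=np.arctan2((a[:,0]*b[:,1]-a[:,1]*b[:,0]).sum(),(a*b).sum())
    R=np.array([[np.cos(th),-np.sin(th)],[np.sin(th),np.cos(th)]])
    t=d.mean(0)-R@s.mean(0)
    return th,t,np.round((d-(s@R.T+t))*1e3,1)
def un(z,x0,y0): return (np.array(z,float)+.5)/4-.5+[x0,y0]
# order: fixture corners (-x,+y),(-x,-y),(+x,-y),(+x,+y)
F=[[-.21,.145],[-.21,-.145],[.21,-.145],[.21,.145]]
RL=[[-.02,.065],[-.02,.055],[-.02,-.055],[-.02,-.065]]
CS=[[-.055,.045],[-.055,-.045],[.055,-.045],[.055,.045]]
top=dict(F=[[745,493],[692,40],[33,115],[79,568]],C=[[680,287],[655,145],[479,174],[503,320]],S=[[80,238],[94,425]])
sc=dict(F=[[33,110],[73,502],[748,393],[626,30]],C=[[90,228],[112,349],[288,318],[259,197]])
for n,m,x0,y0 in (("top",top,210,130),("scene",sc,250,220)):
    th,t,r=rigid(F,cast(n,un(m["F"],x0,y0),.006)); print(n,"fix",th,t,r.tolist())
    tc,c,r=rigid(CS,cast(n,un(m["C"],x0,y0),.051)); print(n,"case",tc,c,r.tolist())
    R=np.array([[np.cos(th),-np.sin(th)],[np.sin(th),np.cos(th)]])
    print("case in fix",R.T@(c-t),tc-th)
    # copper
    p=cv2.imread(f"pics/{n}0.png").astype(int)
    m2=((p[...,2]-p[...,0]>35)&(p[...,2]-p[...,1]>25)).astype(np.uint8); 
    sub=np.zeros_like(m2); sub[y0+20:y0+110,x0+15:x0+175]=1
    k,l,st,ce=cv2.connectedComponentsWithStats(m2*sub)
    for i in range(1,k):
        if st[i,4]>40:
            ys,xs=np.nonzero(l==i); w=cast(n,np.c_[xs,ys],.021)[:,:2]
            f=(w-t)@R; q=np.polyfit(f[:,0],f[:,1],1); print(" rail strip fix x",f[:,0].min(),f[:,0].max(),"y mean",f[:,1].mean(),"slope",q[0])
E
python3 meas.py
```

```text
top fix 1.7108842951204168 [ 0.56235186 -0.02770052] [[1.3, 1.3], [-1.4, 0.4], [-1.2, -1.0], [1.3, -0.7]]
top case 1.7691407220479591 [ 0.60358496 -0.14552745] [[1.1, 1.1], [-1.1, 0.6], [0.1, -1.2], [-0.1, -0.5]]
case in fix [-0.12243005 -0.02437697] 0.05825642692754229
 rail strip fix x -0.011741850360436129 0.1836702484137098 y mean -0.06038361286667487 slope -0.00017739694444743505
 rail strip fix x -0.01099317869862954 0.18344734134791016 y mean 0.05965314740425926 slope 0.00040743026615246885
scene fix 1.7084741793473464 [ 0.56177265 -0.02219653] [[0.5, 0.1], [-0.2, 0.7], [-1.5, -1.6], [1.2, 0.8]]
scene case 1.7523883766566588 [ 0.60406092 -0.14004724] [[1.3, 1.0], [-2.1, 1.2], [-0.4, -1.1], [1.2, -1.1]]
case in fix [-0.12253932 -0.02571388] 0.04391419730931245
 rail strip fix x -0.18918044904276102 -0.08498486717851593 y mean 0.14234257228916283 slope -0.07517676734646087
 rail strip fix x -0.012529787068884121 0.18192970326373822 y mean 0.06147512161211846 slope -0.0016453314087731539
 rail strip fix x -0.014128464175891692 0.18291506062642307 y mean -0.05854039512046397 slope 0.0033725566964978473
```

Both cameras agree. The fixture is at about (0.562, -0.025) with yaw 1.710. The case sits at x≈-0.1225, y≈-0.025 in the fixture frame, about 0.05 rad askew. I'll first push it sideways flat to centre it, then push on its trailing end.

Call:
{"method": "send_rows", "body": {"steps": "0 0 0 7.2 0.35; 0 0 0 7.2 0.35; -0.034 -0.041 0 0 0.35; -0.034 -0.041 0 0 0.35; -0.034 -0.041 0 0 0.35; -0.034 -0.041 0 0 0.35; -0.034 -0.041 0 0 0.35; -0.034 -0.041 0 0 0.35; -0.034 -0.041 0 0 0.35; -0.034 -0.041 0 0 0.35; -0.034 -0.041 0 0 0.35; -0.034 -0.041 0 0 0.35"}}

```text
t: 1.6
position: [0.6154, -0.203, 0.2239]
eef_rot: [0.001, 0.748, -0.664, -0.005]
contact_force: [1.3, 0.3, -0.2]
grip_width: 0.652
```

```bash
cat > st.py <<'E'
from h import *
from scipy.spatial.transform import Rotation as Ro
T=np.array([.562,-.025]);TH=1.710
def where():
    s=manip.state(); w,x,y,z=s["eef_rot"]; M=Ro.from_quat([x,y,z,w]).as_matrix()
    c,n=np.cos(TH),np.sin(TH);R=np.array([[c,-n],[n,c]])
    print("t",round(s["t"],2),"fix xy",np.round(R.T@(s["position"][:2]-T),4),"z",round(s["position"][2],4),"toolx yaw in fix deg",round(np.degrees(np.arctan2(M[1,0],M[0,0])-TH),2),"tilt z",np.round(M[:,2],3),"F",np.round(s["contact_force"],2),"w",round(s["grip_width"],3),"q",np.round(s["joints"],2))
if __name__=="__main__": where()
E
python3 st.py
```

```text
t 1.6 fix xy [-0.1837 -0.0282] z 0.2239 toolx yaw in fix deg -181.18 tilt z [-0.009  0.005 -1.   ] F [ 1.32  0.31 -0.19] w 0.652 q [ 0.21  0.64  0.11  1.52 -0.08  1.   -1.11]
```

Call:
{"method": "send_rows", "body": {"steps": "-0.03 -0.04 0 -1.2 0.35; -0.03 -0.04 0 0 0.35; 0 0 0.03 0 0.35; 0 0 0.04 0 0.35; 0 0 0 0 0.35"}}

```text
t: 2.22
position: [0.6908, -0.1216, 0.149]
eef_rot: [0.0, 0.758, -0.652, -0.007]
contact_force: [0.1, -0.8, -0.3]
grip_width: 0.651
```

```bash
python3 st.py; python3 -c "
from h import *
for n in ('top','wrist'):
    p,d=manip.grab_frame(n); cv2.imwrite(f'pics/{n}1.png',p)
p=cv2.imread('pics/top1.png');cv2.imwrite('pics/top1z.png',cv2.resize(p[130:280,210:400],None,fx=4,fy=4,interpolation=cv2.INTER_CUBIC))"
```

```text
t 2.23 fix xy [-0.1135 -0.1141] z 0.149 toolx yaw in fix deg -179.35 tilt z [-0.011  0.009 -1.   ] F [ 0.14 -0.76 -0.31] w 0.651 q [ 0.09  0.8   0.09  1.42 -0.09  0.94 -1.21]
```

View pics/top1z.png

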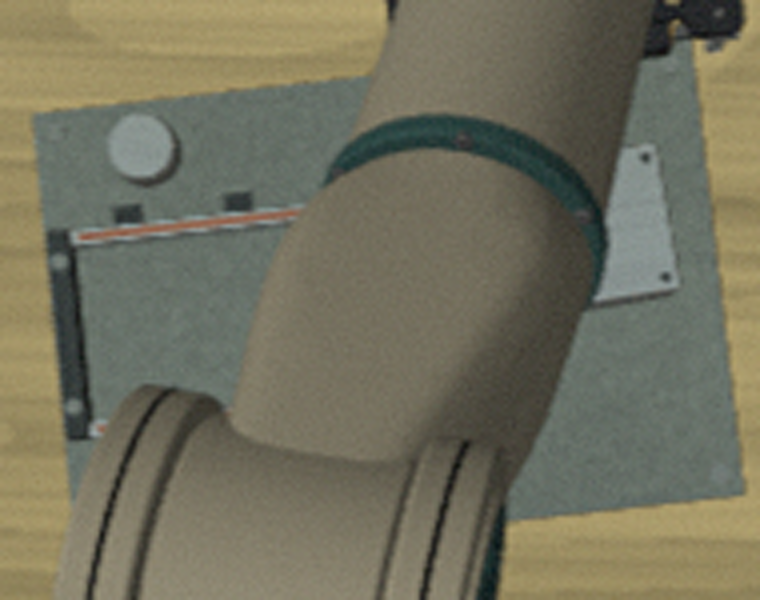

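View pics/wrist1.png

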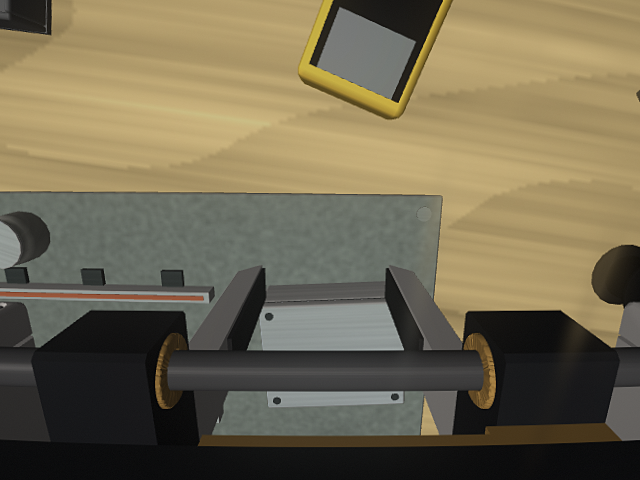

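The wrist view shows the fingertips beyond the case's far side (case top in columns 262-402, rows 300-405). They stand clear over the plate. Next I lower.

Call:
{"method": "send_rows", "body": {"steps": "0.008 0 0.03 0.6 0.35; 0 0 0.035 0 0.35; 0 0 0.02 0 0.35; 0 0 0 0 0.35; 0 0 0 0 0.35"}}

```text
t: 2.95
position: [0.7019, -0.1346, 0.0772]
eef_rot: [-0.006, 0.754, -0.657, 0.004]
contact_force: [-0.1, -0.1, -0.2]
grip_width: 0.654
```

```bash
python3 st.py; python3 -c "
from h import *
for n in ('scene',):
    p,d=manip.grab_frame(n); cv2.imwrite(f'pics/{n}2.png',cv2.resize(p[180:360,210:450],None,fx=3,fy=3,interpolation=cv2.INTER_CUBIC))"
```

```text
t 2.95 fix xy [-0.1279 -0.1233] z 0.0772 toolx yaw in fix deg -180.17 tilt z [ 0.014  0.003 -1.   ] F [-0.05 -0.13 -0.25] w 0.654 q [ 0.11  0.89  0.09  1.45 -0.1   0.8  -1.2 ]
```

View pics/scene2.png

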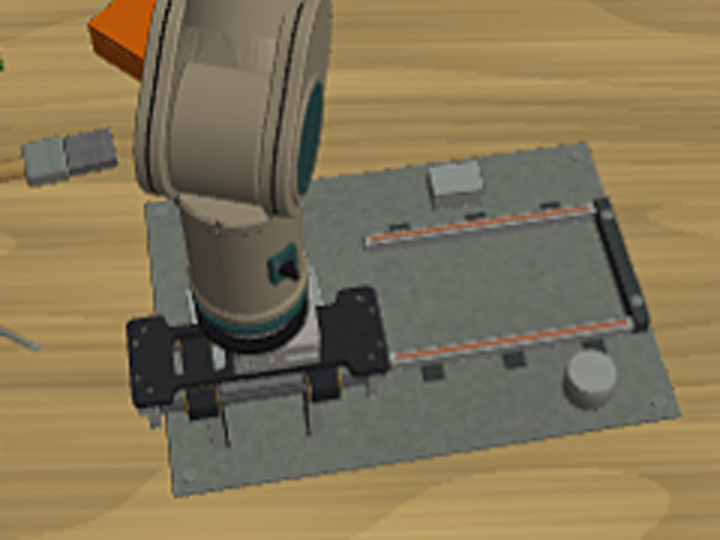

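Fingers are in place in front of the far side; lowering to z≈0.045.

Call:
{"method": "send_rows", "body": {"steps": "-0.006 0 0.02 0 0.35; 0 0 0.015 0 0.35; 0 0.01 0 0 0.35; 0 0.01 0 0 0.35; 0 0.01 0 0 0.35; 0 0 0 0 0.35"}}

```text
t: 3.75
position: [0.6697, -0.1326, 0.0409]
eef_rot: [-0.006, 0.754, -0.657, 0.005]
contact_force: [-0.2, 0.3, 0.6]
grip_width: 0.654
```

```bash
python3 st.py
```

```text
t 3.75 fix xy [-0.1215 -0.0917] z 0.0409 toolx yaw in fix deg -180.18 tilt z [ 0.015  0.002 -1.   ] F [-0.25  0.3   0.62] w 0.654 q [ 0.11  0.89  0.08  1.57 -0.1   0.67 -1.19]
```

Call:
{"method": "send_rows", "body": {"steps": "0 0.007 -0.001 0 0.35; 0 0.007 -0.001 0 0.35; 0 0.007 0 0 0.35; 0 0.006 0 0 0.35; 0 0.005 0 0 0.35; 0 0 0 0 0.35; 0 0 0 0 0.35"}}

```text
t: 4.62
position: [0.6383, -0.1373, 0.0439]
eef_rot: [-0.007, 0.754, -0.657, 0.007]
contact_force: [0.7, 0.5, -0.7]
grip_width: 0.651
```

```bash
python3 st.py; python3 -c "
from h import *
p,d=manip.grab_frame('wrist'); cv2.imwrite('pics/wrist3.png',p)"
```

```text
t 4.62 fix xy [-0.1218 -0.06  ] z 0.0439 toolx yaw in fix deg -180.17 tilt z [ 0.021  0.002 -1.   ] F [ 0.74  0.52 -0.65] w 0.651 q [ 0.13  0.85  0.07  1.66 -0.1   0.61 -1.17]
```

View pics/wrist3.png

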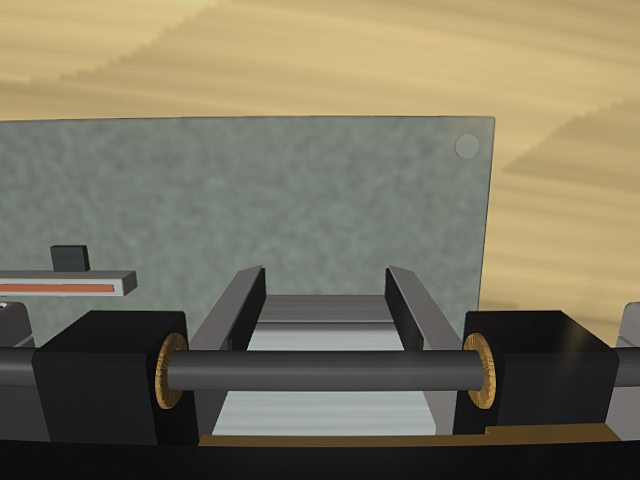

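The case's far side now lies flat on both tips (front edge at rows 295-320). I'll push the last 7 mm, back off, lift and swing to the trailing end.

Call:
{"method": "send_rows", "body": {"steps": "0 0.004 0 0 0.35; 0 0.004 0 0 0.35; 0 0 0 0 0.35"}}

```text
t: 5.05
position: [0.6309, -0.1382, 0.0438]
eef_rot: [-0.008, 0.754, -0.657, 0.008]
contact_force: [1.0, -0.2, -0.8]
grip_width: 0.649
```

```bash
python3 st.py
```

```text
t 5.05 fix xy [-0.1217 -0.0526] z 0.0438 toolx yaw in fix deg -180.14 tilt z [ 0.022  0.002 -1.   ] F [ 1.05 -0.21 -0.84] w 0.649 q [ 0.13  0.85  0.07  1.69 -0.1   0.59 -1.17]
```

Call:
{"method": "send_rows", "body": {"steps": "0 -0.015 0 0 0.45; 0 -0.02 0 0 0.45; 0 0 -0.04 0 0.45; 0 0 -0.05 0 0.45; 0.04 0 -0.02 0 0.45; 0.045 0.02 0 0 0.45; 0.045 0.03 0 0 0.45; 0 0 0 -10 0.45; 0 0 0 -10 0.45; 0 0 0 -10 0.45; 0 0 0 -10 0.45; 0 0 0 -10 0.45; 0 0 0 -10 0.45; 0 0 0 -10 0.45; 0 0 0 -10 0.45; 0 0 0 -10 0.45; 0 0 0 0 0.45"}}

```text
t: 7.18
position: [0.6122, -0.2752, 0.1493]
eef_rot: [-0.003, 0.996, 0.092, -0.009]
contact_force: [0.0, 0.1, 0.3]
grip_width: 0.545
```

```bash
python3 st.py; python3 -c "
from h import *
for n in ('scene','top'):
    p,d=manip.grab_frame(n); cv2.imwrite(f'/tmp/{n}4.png',p)
    x0,y0=(210,130) if n=='top' else (250,220)
    w,h=(190,150) if n=='top' else (195,130)
    cv2.imwrite(f'pics/{n}4.png',cv2.resize(p[y0:y0+h,x0:x0+w],None,fx=4,fy=4,interpolation=cv2.INTER_CUBIC))"
```

```text
t 7.17 fix xy [-0.2547 -0.015 ] z 0.1493 toolx yaw in fix deg -87.4 tilt z [-0.019  0.004 -1.   ] F [0.02 0.1  0.29] w 0.545 q [ 0.58  0.78 -0.36  1.5   0.31  0.94  0.31]
```

View pics/scene4.png

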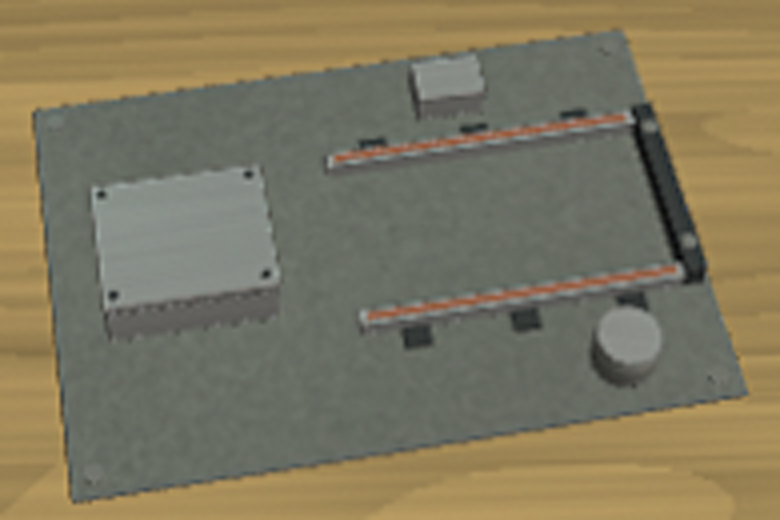

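View pics/top4.png

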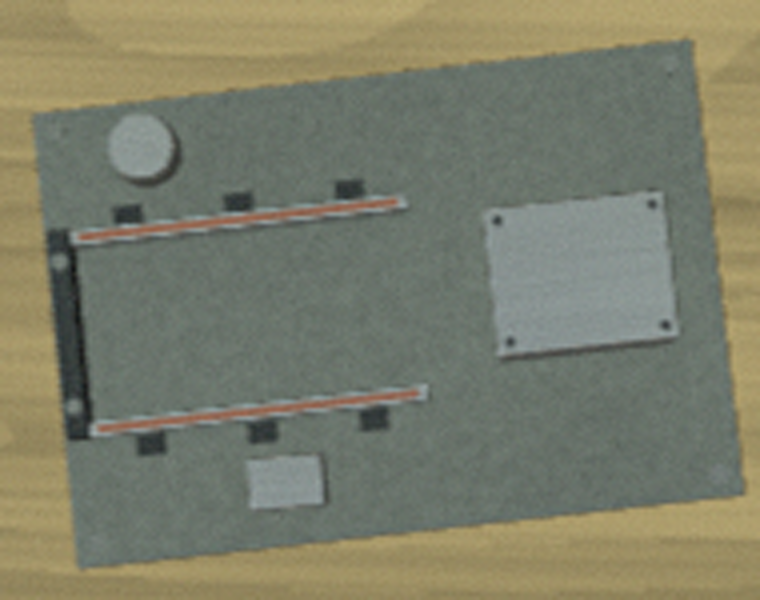

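Both views are clear. The case's top corners in the top zoom are at about (678,336), (662,192), (485,210) and (499,357), and it looks straight.

```bash
sed -e "s/C=\[\[680.*\]\],S/C=[[679,335],[662,192],[485,210],[499,356]],S/" -e "s/C=\[\[90,228.*\]\])/C=[[92,189],[105,309],[280,279],[262,167]])/" meas.py > m2.py; python3 m2.py | grep -v strip
```

```text
top fix 1.7108842951204168 [ 0.56235186 -0.02770052] [[1.3, 1.3], [-1.4, 0.4], [-1.2, -1.0], [1.3, -0.7]]
top case 1.705506769949653 [ 0.57824365 -0.14739519] [[1.3, 0.7], [-1.3, 0.9], [-0.4, -1.4], [0.4, -0.2]]
case in fix [-0.12074109  0.00097689] -0.005377525170763953
scene fix 1.7084741793473464 [ 0.56177265 -0.02219653] [[0.5, 0.1], [-0.2, 0.7], [-1.5, -1.6], [1.2, 0.8]]
scene case 1.7076860174775852 [ 0.57754983 -0.14179063] [[1.6, 1.2], [-0.8, 0.2], [-3.7, -2.0], [3.0, 0.6]]
case in fix [-0.12062774  0.00078561] -0.0007881618697611614
```

Call:
{"method": "send_rows", "body": {"steps": "-0.01 0 0.02 2.6 0.45; -0.006 0 0.035 0 0.45; 0 0 0.025 0 0.45; 0 0 0.005 0 0.45; 0 0 0 0 0.45; 0 0 0 0 0.45"}}

```text
t: 8.02
position: [0.5961, -0.2779, 0.065]
eef_rot: [-0.001, 0.998, 0.062, -0.008]
contact_force: [0.3, 0.3, 0.1]
grip_width: 0.551
```

```bash
python3 st.py
```

```text
t 8.03 fix xy [-0.2552  0.0014] z 0.065 toolx yaw in fix deg -90.82 tilt z [-0.016  0.    -1.   ] F [0.34 0.26 0.07] w 0.551 q [ 0.56  0.86 -0.3   1.6   0.35  0.76  0.23]
```

Call:
{"method": "send_rows", "body": {"steps": "0.001 -0.02 0.007 -0.8 0.45; 0 -0.02 0 0 0.45; 0 -0.01 0 0 0.45; 0 -0.008 0 0 0.45; 0 -0.008 0 0 0.45; 0 -0.008 0 0 0.45; 0 -0.008 0 0 0.45; 0 0 0 0 0.45"}}

```text
t: 9.02
position: [0.5866, -0.191, 0.0599]
eef_rot: [0.0, 0.998, 0.07, -0.006]
contact_force: [0.0, 0.3, 0.2]
grip_width: 0.547
```

```bash
python3 st.py
```

```text
t 9.03 fix xy [-0.1678 -0.0013] z 0.0599 toolx yaw in fix deg -89.94 tilt z [-0.013 -0.002 -1.   ] F [0.01 0.26 0.17] w 0.547 q [ 0.44  0.82 -0.29  1.73  0.35  0.66  0.1 ]
```

Call:
{"method": "send_rows", "body": {"steps": "0 -0.009 0.001 0 0.45; 0 -0.009 0 0 0.45; 0 -0.009 0 0 0.45; 0 -0.009 0 0 0.45; 0 -0.008 0 0 0.45; 0 0 0 0 0.45"}}

```text
t: 9.78
position: [0.5803, -0.1456, 0.0592]
eef_rot: [0.001, 0.998, 0.07, -0.006]
contact_force: [-0.2, -0.3, -0.1]
grip_width: 0.555
```

```bash
cat > look.py <<'E'
import sys
from h import *
from st import where
where()
k=sys.argv[1]
for n in ('scene','top'):
    p,d=manip.grab_frame(n)
    x0,y0=(210,130) if n=='top' else (250,220)
    w,h=(190,150) if n=='top' else (195,130)
    cv2.imwrite(f'pics/{n}{k}.png',cv2.resize(p[y0:y0+h,x0:x0+w],None,fx=4,fy=4,interpolation=cv2.INTER_CUBIC))
E
python3 look.py 5
```

```text
t 9.78 fix xy [-0.122  -0.0014] z 0.0592 toolx yaw in fix deg -89.99 tilt z [-0.012 -0.003 -1.   ] F [-0.15 -0.26 -0.07] w 0.555 q [ 0.36  0.8  -0.27  1.78  0.35  0.62  0.02]
```

View pics/scene5.png

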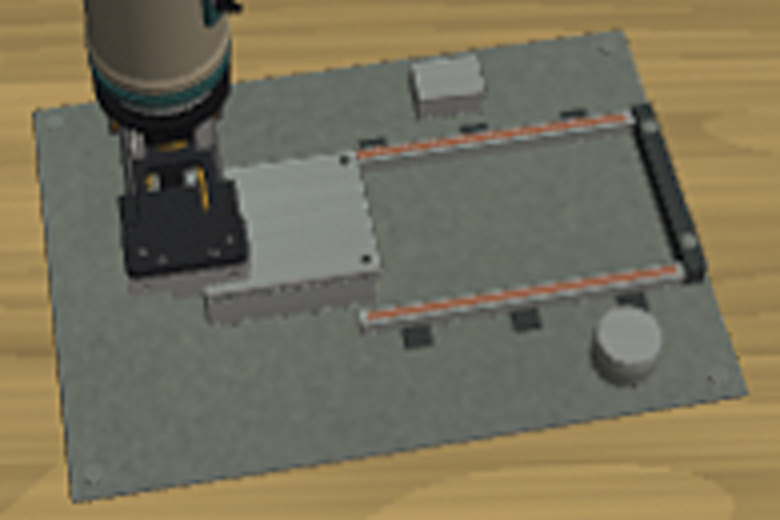

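View pics/top5.png

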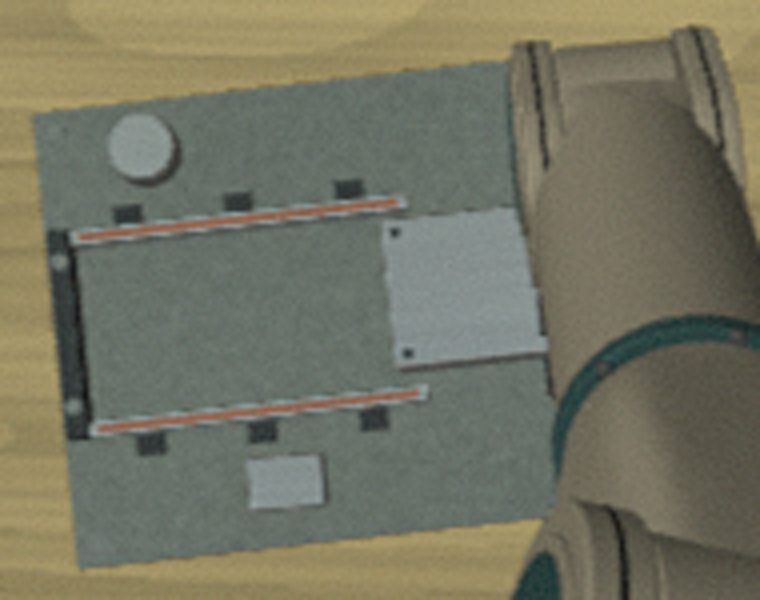

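The leading end is entering the mouth. Its corners are at (384,221) and (399,368) in the top zoom and (352,153) and (379,268) in the scene zoom. I'll work out the offset.

```bash
cat > lead.py <<'E'
from h import *
def go(d):
    fr={"top":(1.7109,[.56235,-.0277],210,130),"scene":(1.7085,[.56177,-.0222],250,220)}
    for n,px in d.items():
        th,t,x0,y0=fr[n]; w=cast(n,(np.array(px,float)+.5)/4-.5+[x0,y0],.051)[:,:2]
        c,s=np.cos(th),np.sin(th); f=(w-t)@np.array([[c,-s],[s,c]])
        v=f[1]-f[0]; print(n,np.round(f,4).tolist(),"mid",np.round(f.mean(0),4),"len",np.linalg.norm(v),"ang",np.arctan2(-v[0],v[1]))
E
python3 -c "
from lead import *
go(dict(top=[[384,221],[399,368]],scene=[[379,268],[352,153]]))"
```

```text
top [[-0.0058, -0.044], [-0.005, 0.0458]] mid [-0.0054  0.0009] len 0.08980395067143188 ang -0.008036783814884036
scene [[-0.0059, -0.0427], [-0.0067, 0.0437]] mid [-0.0063  0.0005] len 0.08644138246414128 ang 0.009984484796340178
```

Centred within 1 mm and straight, so I continue down the lane.

Call:
{"method": "send_rows", "body": {"steps": "0 -0.009 0 0 0.45; 0 -0.009 0 0 0.45; 0 -0.009 0 0 0.45; 0 -0.009 0 0 0.45; 0 -0.009 0 0 0.45; 0 -0.009 0 0 0.45; 0 -0.009 0 0 0.45; 0 -0.009 0 0 0.45; 0 0 0 0 0.45"}}

```text
t: 11.0
position: [0.5697, -0.0708, 0.059]
eef_rot: [0.002, 0.998, 0.069, -0.006]
contact_force: [0.2, 0.1, 0.5]
grip_width: 0.547
```

```bash
python3 look.py 6
```

```text
t 11.0 fix xy [-0.0464 -0.0013] z 0.059 toolx yaw in fix deg -90.08 tilt z [-0.011 -0.004 -1.   ] F [0.19 0.08 0.51] w 0.547 q [ 0.23  0.77 -0.25  1.85  0.34  0.57 -0.1 ]
```

View pics/scene6.png

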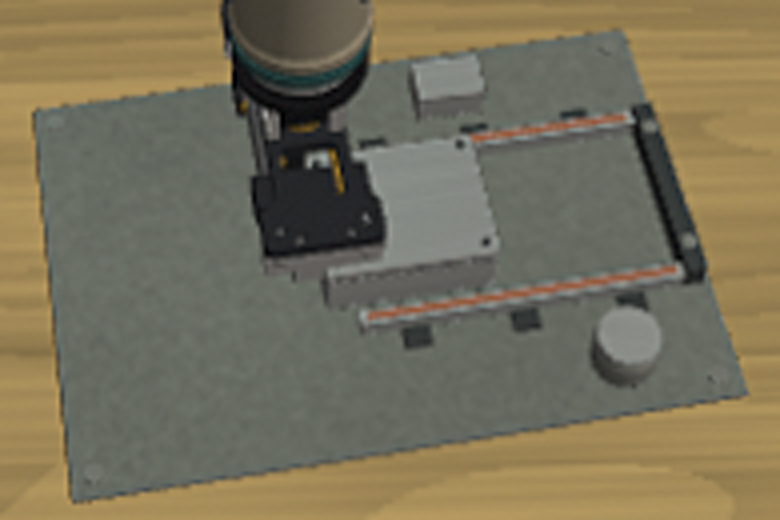

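View pics/top6.png

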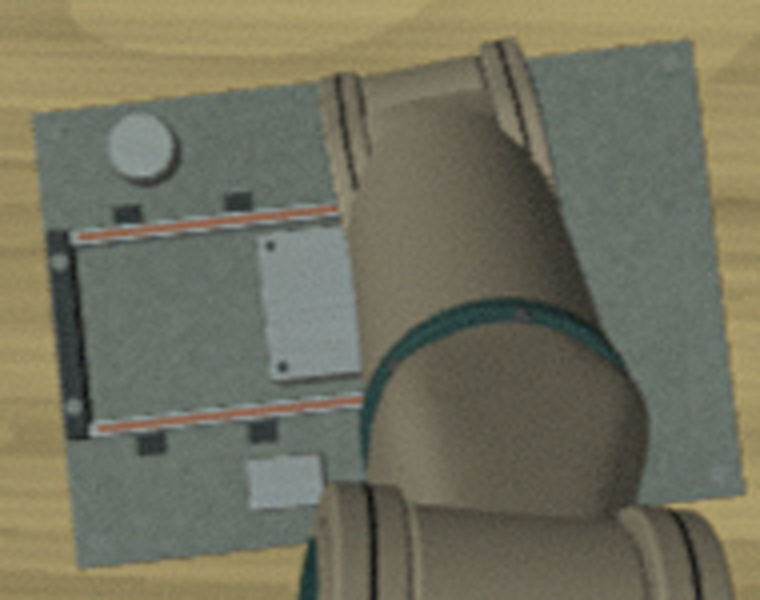

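Leading corners are at (258,235) and (273,381) in the top zoom and (497,243) and (468,140) in the scene zoom. There is visible air on both sides.

```bash
python3 -c "
from lead import *
go(dict(top=[[258,235],[273,381]],scene=[[497,243],[468,138]]))"
```

```text
top [[0.0711, -0.0442], [0.0715, 0.045]] mid [0.0713 0.0004] len 0.08924325090908125 ang -0.004096947552701963
scene [[0.0698, -0.0374], [0.0694, 0.0426]] mid [0.0696 0.0026] len 0.08009638573051864 ang 0.0053933063994677
```

Call:
{"method": "send_rows", "body": {"steps": "0 -0.009 0 0 0.45; 0 -0.009 0 0 0.45; 0 -0.009 0 0 0.45; 0 -0.009 0 0 0.45; 0 -0.009 0 0 0.45; 0 -0.009 0 0 0.45; 0 -0.009 0 0 0.45; 0 -0.009 0 0 0.45; 0 -0.009 0 0 0.45; 0 -0.009 0 0 0.45; 0 0 0 0 0.45"}}

```text
t: 12.48
position: [0.5567, 0.0223, 0.0588]
eef_rot: [0.003, 0.998, 0.068, -0.006]
contact_force: [-0.7, -0.2, 0.2]
grip_width: 0.549
```

```bash
python3 look.py 7
```

```text
t 12.47 fix xy [ 0.0476 -0.0013] z 0.0588 toolx yaw in fix deg -90.19 tilt z [-0.011 -0.006 -1.   ] F [-0.71 -0.18  0.23] w 0.549 q [ 0.05  0.76 -0.22  1.9   0.31  0.53 -0.25]
```

View pics/top7.png

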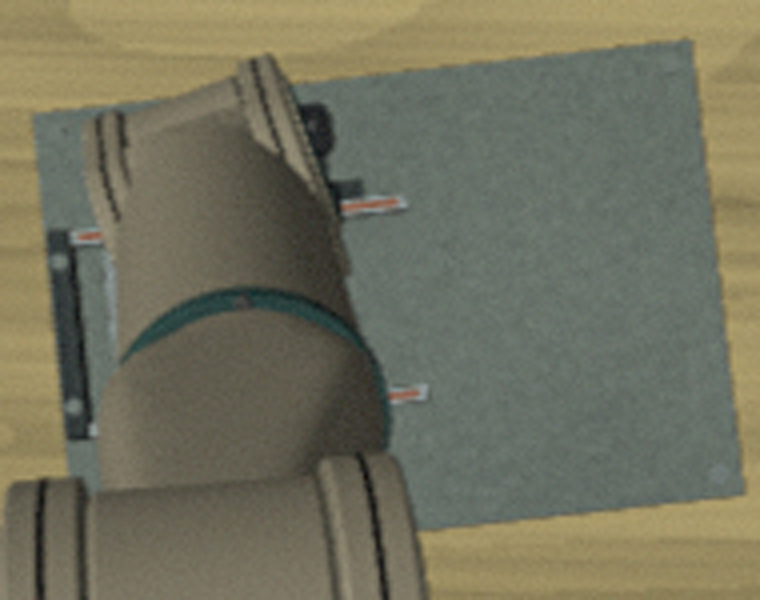

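The leading end is about 22 mm short of the stop, so I go slowly now.

Call:
{"method": "send_rows", "body": {"steps": "0 -0.005 0 0 0.45; 0 -0.005 0 0 0.45; 0 -0.004 0 0 0.45; 0 -0.003 0 0 0.45; 0 0 0 0 0.45"}}

```text
t: 13.2
position: [0.5544, 0.0374, 0.0585]
eef_rot: [0.004, 0.998, 0.066, -0.006]
contact_force: [0.3, -0.2, 1.1]
grip_width: 0.553
```

```bash
python3 st.py
```

```text
t 13.2 fix xy [ 0.0629 -0.0012] z 0.0585 toolx yaw in fix deg -90.36 tilt z [-0.012 -0.009 -1.   ] F [ 0.25 -0.22  1.13] w 0.553 q [ 0.02  0.75 -0.22  1.9   0.31  0.53 -0.28]
```

Call:
{"method": "send_rows", "body": {"steps": "0 -0.003 0 0 0.45; 0 -0.003 0 0 0.45; 0 -0.002 0 0 0.45"}}

```text
t: 13.58
position: [0.5534, 0.045, 0.0585]
eef_rot: [0.004, 0.998, 0.066, -0.006]
contact_force: [0.5, -3.5, 1.7]
grip_width: 0.545
```

```bash
python3 look.py 8
```

```text
t 13.57 fix xy [ 0.0705 -0.0012] z 0.0585 toolx yaw in fix deg -90.4 tilt z [-0.012 -0.009 -1.   ] F [ 0.46 -3.53  1.67] w 0.545 q [ 0.    0.75 -0.22  1.9   0.31  0.53 -0.29]
```

View pics/scene8.png

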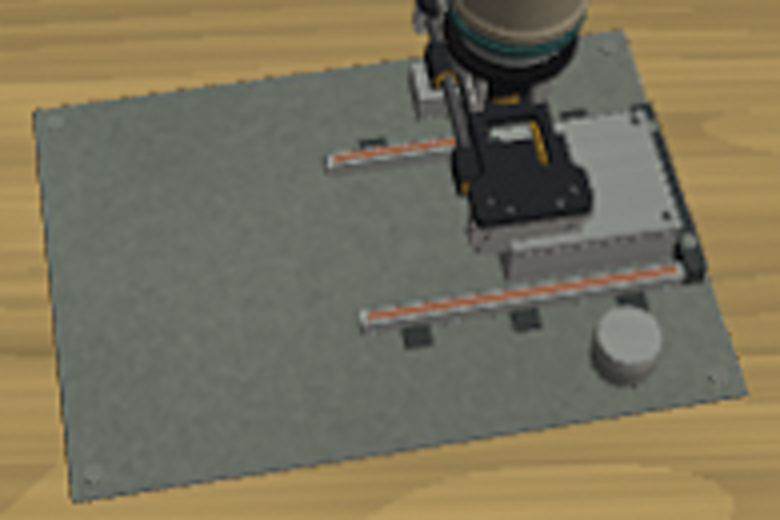

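Call:
{"method": "send_rows", "body": {"steps": "0 -0.003 0 0 0.45; 0 -0.003 0 0 0.45"}}

```text
t: 13.92
position: [0.5534, 0.0468, 0.0586]
eef_rot: [0.007, 0.998, 0.066, -0.006]
contact_force: [2.3, -9.4, 1.8]
grip_width: 0.549
```

```bash
python3 st.py
```

```text
t 13.93 fix xy [ 0.0723 -0.0014] z 0.0586 toolx yaw in fix deg -90.43 tilt z [-0.011 -0.015 -1.   ] F [ 2.29 -9.4   1.82] w 0.549 q [-0.01  0.75 -0.21  1.9   0.31  0.53 -0.3 ]
```

It stalled at x=0.0723 (expected 0.072) with 9.4 N, so the case is on the stop. I back off straight, lift and clear the view.

Call:
{"method": "send_rows", "body": {"steps": "0 0.006 0 0 0.45; 0 0.012 0 0 0.45; 0 0.015 0 0 0.45; 0 0.015 -0.02 0 0.45; 0 0.02 -0.05 0 0.45; 0 0.04 -0.05 0 0.45; 0 0.05 -0.02 0 0.45; 0 0.05 0 0 0.45; 0 0.05 0 0 0.45; 0 0.05 0 0 0.45; 0 0 0 0 0.45; 0 0 0 0 0.45"}}

```text
t: 15.42
position: [0.5951, -0.2693, 0.2039]
eef_rot: [0.004, 0.998, 0.065, -0.006]
contact_force: [-0.2, -0.0, 0.4]
grip_width: 0.552
```

```bash
python3 look.py 9
```

```text
t 15.43 fix xy [-0.2466  0.0011] z 0.2039 toolx yaw in fix deg -90.5 tilt z [-0.011 -0.009 -1.   ] F [-0.18 -0.02  0.43] w 0.552 q [ 0.56  0.68 -0.32  1.52  0.25  0.99  0.3 ]
```

View pics/top9.png

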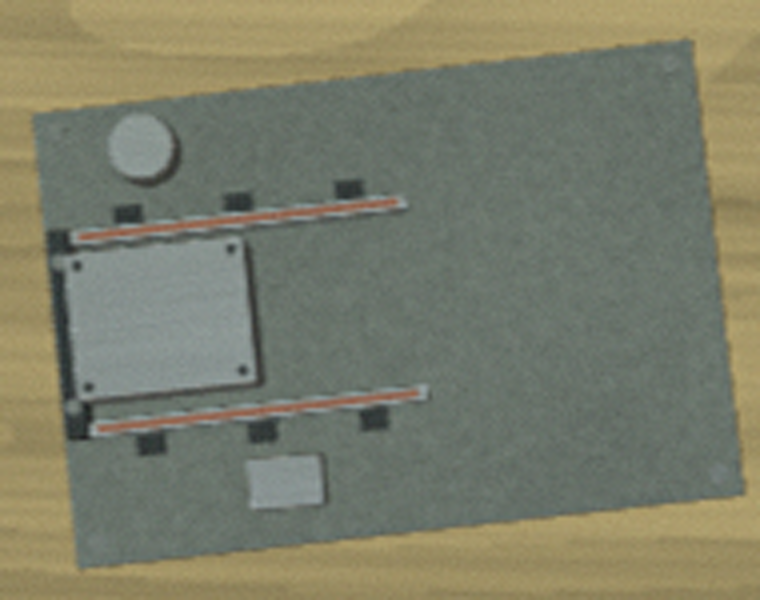

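View pics/scene9.png

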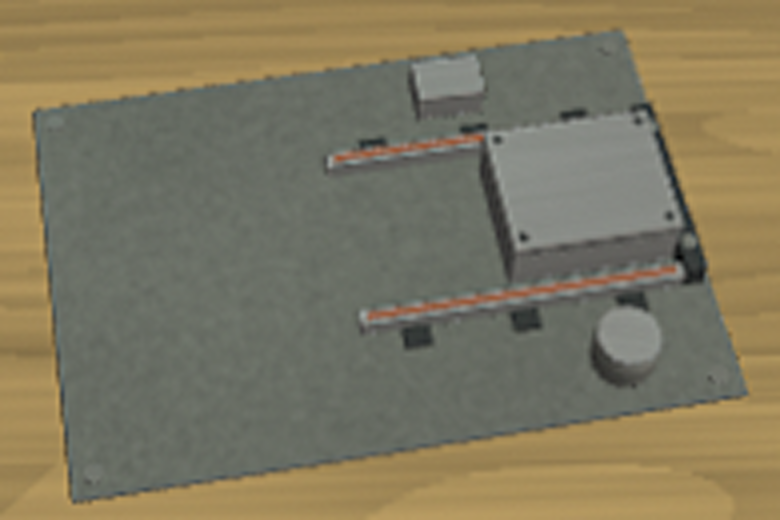

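The case stands between the rails at the stop, with gaps on both sides. Now a final measurement.

```bash
sed -e "s/C=\[\[680.*\]\],S/C=[[261,384],[244,236],[64,254],[78,401]],S/" -e "s/C=\[\[90,228.*\]\])/C=[[484,133],[513,250],[681,227],[651,111]])/" meas.py > m3.py; python3 m3.py | grep -A1 case
```

```text
top case 1.701556703044528 [0.54371892 0.10546037] [[-0.5, -1.1], [-0.2, 0.6], [0.2, 0.4], [0.4, 0.2]]
case in fix [ 0.13445813 -0.00014288] -0.009327592075888846
 rail strip fix x -0.011741850360436129 0.1836702484137098 y mean -0.06038361286667487 slope -0.00017739694444743505
--
scene case 1.682361390378575 [0.54366184 0.11100501] [[1.3, 0.1], [0.1, 0.2], [-0.9, -2.1], [-0.5, 1.8]]
case in fix [ 0.13442669 -0.00034158] -0.02611278896877134
 rail strip fix x -0.18918044904276102 -0.08498486717851593 y mean 0.14234257228916283 slope -0.07517676734646087
```

The centre is at x=0.1344 (ideal 0.135, limit above 0.131) and y≈0, with an angle of about -0.01 to -0.03 rad. All are within limits, so I hand in.

```bash
python3 -c "
from workcell import manip
print(manip.sign_off())"
```

```text
the job is handed in; nothing more can be done
None
```

The case is in the lane against the stop bar, and I handed the job in at about 15.5 s of the 67 s allowed; sign-off gives no verdict.

I pushed the case sideways with two spread fingertips to centre and straighten it. I then pushed its trailing end down the lane with the tips kept above rail height. The push stalled at the expected place with about 9 N, and I backed off straight and lifted clear.

| Last check | Top camera | Scene camera | Limit |
|---|---|---|---|
| Centre along the lane (x; 135 mm touches the stop) | 134.5 mm | 134.4 mm | above 131 mm |
| Centre off the middle line (y) | -0.1 mm | -0.3 mm | ±10 mm |
| Angle to the lane | -0.009 rad | -0.026 rad | 0.1 rad |

- **Disagreement:** the cameras differ by about 5 mm in absolute world y and 0.017 rad in the final angle. I measured the case relative to the plate in each camera, and both readings are well inside the limits.
- **Rails and bystanders:** the rails showed clear air on both sides in every check picture. The tin and small case look unmoved in the close-ups. I did not re-check the other bystanders, but the fingers never went near them.
- **Failed checks:** none.

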